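# Sort the levelling feet onto the sloped racks

## Task

First pull the signal lever fully over towards the robot, to close the racks. Then sort the levelling feet: every foot on the bench, and any that stands in the wrong rack, must be stood stud up, pad flat on the floor of the sloped rack whose tag has the colour of its pad. When all are sorted, push the lever fully back, away from the robot; leave the other things on the bench where they are.

Things in the scene. Friction and masses are not known exactly. Their poses are not given: they have to be found in the camera images.
- foot1: levelling foot with a red pad: round pad 54 mm diameter, 18 mm thick, with an upright steel stud 18 mm diameter and 40 mm long on its middle (58 mm tall in all, 0.1 to 0.2 kg). Origin: centre of the pad's underside; z runs up the stud. May be absent
- foot2: levelling foot with a blue pad: round pad 54 mm diameter, 18 mm thick, with an upright steel stud 18 mm diameter and 40 mm long on its middle (58 mm tall in all, 0.1 to 0.2 kg). Origin: centre of the pad's underside; z runs up the stud. May be absent
- foot3: levelling foot with a red pad: round pad 54 mm diameter, 18 mm thick, with an upright steel stud 18 mm diameter and 40 mm long on its middle (58 mm tall in all, 0.1 to 0.2 kg). Origin: centre of the pad's underside; z runs up the stud. May be absent
- foot4: levelling foot with a red pad: round pad 54 mm diameter, 18 mm thick, with an upright steel stud 18 mm diameter and 40 mm long on its middle (58 mm tall in all, 0.1 to 0.2 kg). Origin: centre of the pad's underside; z runs up the stud. May be absent
- foot5: levelling foot with a red pad: round pad 54 mm diameter, 18 mm thick, with an upright steel stud 18 mm diameter and 40 mm long on its middle (58 mm tall in all, 0.1 to 0.2 kg). Origin: centre of the pad's underside; z runs up the stud. May be absent
- foot6: levelling foot with a blue pad: round pad 54 mm diameter, 18 mm thick, with an upright steel stud 18 mm diameter and 40 mm long on its middle (58 mm tall in all, 0.1 to 0.2 kg). Origin: centre of the pad's underside; z runs up the stud. May be absent
- foot7: levelling foot with a blue pad: round pad 54 mm diameter, 18 mm thick, with an upright steel stud 18 mm diameter and 40 mm long on its middle (58 mm tall in all, 0.1 to 0.2 kg). Origin: centre of the pad's underside; z runs up the stud. May be absent
- foot8: levelling foot with a blue pad: round pad 54 mm diameter, 18 mm thick, with an upright steel stud 18 mm diameter and 40 mm long on its middle (58 mm tall in all, 0.1 to 0.2 kg). Origin: centre of the pad's underside; z runs up the stud. May be absent
- rack_red_tray: tray of the rack for red feet: aluminium, 176 x 176 mm inside, rim 14 mm high, 5 mm thick; floor slopes 15 degrees, low towards the robot. Origin: centre of the floor's upper face, 42 mm above the bench; z is the floor's normal, x up the slope, y level. Holds four feet, two by two 84 mm apart. Fixed; behind its upper edge a ledge with a red tag plate, 40 x 120 mm, its top 66 mm above the bench
- rack_blue_tray: tray of the rack for blue feet: aluminium, 176 x 176 mm inside, rim 14 mm high, 5 mm thick; floor slopes 15 degrees, low towards the robot. Origin: centre of the floor's upper face, 42 mm above the bench; z is the floor's normal, x up the slope, y level. Holds four feet, two by two 84 mm apart. Fixed; behind its upper edge a ledge with a blue tag plate, 40 x 120 mm, its top 66 mm above the bench
- signal (a joint): signal lever on a small grey block: 0 leaning fully towards the robot (-x), 1.0 fully over, leaning away from it (+x); it stays where it is left. It starts over, leaning away
- signal_tip (a point): the tip of the signal lever's red arm, 80 mm long
- tin: small round brass tin, 48 mm diameter, 26 mm tall; a bystander. Origin: centre of its underside
- spray: orange bottle, 64 mm diameter, 190 mm tall; a bystander. Origin: centre of its underside
- can: blue can, 66 mm diameter, 120 mm tall; a bystander. Origin: centre of its underside
- tape: yellow tape measure lying flat, 65 x 65 x 36 mm; a bystander. Origin: centre of its underside
- wrench: wrench lying flat, along x; a bystander. Origin: in the tool
- driver: screwdriver lying flat, along x; a bystander. Origin: in the tool
Mind the look-alikes: they are no part of the job. Leave any green or white look-alike of the foot6 alone.

How it is judged:
On the way, in this order (a step that is already met when the one before it is completed fails the run):
1. the signal lever is pulled fully over towards the robot (value of joint signal below 0.15 rad), for 0.2 s.
2. every foot stands flat in the rack with the tag of its colour, while the lever is still over towards the robot (x of foot1 in the frame of rack_red_tray between -0.068 and 0.068 m and y of foot1 in the frame of rack_red_tray between -0.068 and 0.068 m and z of foot1 in the frame of rack_red_tray between -0.005 and 0.005 m and angle between the z axis of each of foot1, foot3, foot4, foot5 and the z axis of rack_red_tray, either way round below 0.12 rad and x of foot2 in the frame of rack_blue_tray between -0.068 and 0.068 m and y of foot2 in the frame of rack_blue_tray between -0.068 and 0.068 m and z of foot2 in the frame of rack_blue_tray between -0.005 and 0.005 m and angle between the z axis of each of foot2, foot6, foot7, foot8 and the z axis of rack_blue_tray, either way round below 0.12 rad and x of foot3 in the frame of rack_red_tray between -0.068 and 0.068 m and y of foot3 in the frame of rack_red_tray between -0.068 and 0.068 m and z of foot3 in the frame of rack_red_tray between -0.005 and 0.005 m and x of foot4 in the frame of rack_red_tray between -0.068 and 0.068 m and y of foot4 in the frame of rack_red_tray between -0.068 and 0.068 m and z of foot4 in the frame of rack_red_tray between -0.005 and 0.005 m and x of foot5 in the frame of rack_red_tray between -0.068 and 0.068 m and y of foot5 in the frame of rack_red_tray between -0.068 and 0.068 m and z of foot5 in the frame of rack_red_tray between -0.005 and 0.005 m and x of foot6 in the frame of rack_blue_tray between -0.068 and 0.068 m and y of foot6 in the frame of rack_blue_tray between -0.068 and 0.068 m and z of foot6 in the frame of rack_blue_tray between -0.005 and 0.005 m and x of foot7 in the frame of rack_blue_tray between -0.068 and 0.068 m and y of foot7 in the frame of rack_blue_tray between -0.068 and 0.068 m and z of foot7 in the frame of rack_blue_tray between -0.005 and 0.005 m and x of foot8 in the frame of rack_blue_tray between -0.068 and 0.068 m and y of foot8 in the frame of rack_blue_tray between -0.068 and 0.068 m and z of foot8 in the frame of rack_blue_tray between -0.005 and 0.005 m and value of joint signal below 0.3 rad), for 0.2 s.
3. the signal lever is pushed fully back, away from the robot (value of joint signal above 0.85 rad), for 0.2 s.
At the end, for the whole second after the job is handed in: Every foot present stands in the tray of the rack with the tag of its colour, stud up: the centre of its underside within 5 mm of the tray's floor, its axis within 0.12 rad of the floor's normal, inside the rim, at rest; the signal lever is beyond 0.85 rad (x of foot1 in the frame of rack_red_tray between -0.068 and 0.068 m and y of foot1 in the frame of rack_red_tray between -0.068 and 0.068 m and z of foot1 in the frame of rack_red_tray between -0.005 and 0.005 m and angle between the z axis of each of foot1, foot3, foot4, foot5 and the z axis of rack_red_tray, either way round below 0.12 rad and x of foot2 in the frame of rack_blue_tray between -0.068 and 0.068 m and y of foot2 in the frame of rack_blue_tray between -0.068 and 0.068 m and z of foot2 in the frame of rack_blue_tray between -0.005 and 0.005 m and angle between the z axis of each of foot2, foot6, foot7, foot8 and the z axis of rack_blue_tray, either way round below 0.12 rad and x of foot3 in the frame of rack_red_tray between -0.068 and 0.068 m and y of foot3 in the frame of rack_red_tray between -0.068 and 0.068 m and z of foot3 in the frame of rack_red_tray between -0.005 and 0.005 m and x of foot4 in the frame of rack_red_tray between -0.068 and 0.068 m and y of foot4 in the frame of rack_red_tray between -0.068 and 0.068 m and z of foot4 in the frame of rack_red_tray between -0.005 and 0.005 m and x of foot5 in the frame of rack_red_tray between -0.068 and 0.068 m and y of foot5 in the frame of rack_red_tray between -0.068 and 0.068 m and z of foot5 in the frame of rack_red_tray between -0.005 and 0.005 m and x of foot6 in the frame of rack_blue_tray between -0.068 and 0.068 m and y of foot6 in the frame of rack_blue_tray between -0.068 and 0.068 m and z of foot6 in the frame of rack_blue_tray between -0.005 and 0.005 m and x of foot7 in the frame of rack_blue_tray between -0.068 and 0.068 m and y of foot7 in the frame of rack_blue_tray between -0.068 and 0.068 m and z of foot7 in the frame of rack_blue_tray between -0.005 and 0.005 m and x of foot8 in the frame of rack_blue_tray between -0.068 and 0.068 m and y of foot8 in the frame of rack_blue_tray between -0.068 and 0.068 m and z of foot8 in the frame of rack_blue_tray between -0.005 and 0.005 m and linear speed of each of foot1, foot2, foot3, foot4, foot5, foot6, foot7, foot8 below 0.02 m/s and value of joint signal above 0.85 rad); the robot touches nothing.
It fails at once if a bystander is pushed more than 6 cm (distance of any of tin, spray, can, tape, wrench, driver from where it was at the start of the episode above 0.06 m).
It fails at once if the tin, bottle, can or tape measure is knocked over (angle between any of tin, spray, can, tape's own z axis and vertical above 0.6 rad).
Of foot4, foot5, foot6, foot7, foot8 only 4 to 5 are there at a start; the rules pass over those that are not, and their reading is None.
At some moment in a run one of foot1, foot2, foot3, foot4, foot5, foot6, foot7, foot8 may be knocked a few centimetres aside while the robot is not near it.
It also fails if it takes over 210 s, if anything falls off the work surface, if the arm or the gripper's body presses on something with over 40 N, if the wrist force passes 120 N, or if a joint passes its speed limit or range.

## Robot

A 6-joint arm with a two-finger parallel gripper is mounted at the origin on the work surface. World frame = base frame: x ahead of the robot, y to its left, z up, the work surface at z = 0. Lengths are in m, angles in rad, forces in N, time in s.
With the tool pointing down it reaches from about 0.3 to 0.875 m from the base axis. Payload 6.4 kg.
Tool frame: the origin (TCP) lies on the centre line of the jaws, within the pads' length; the fingertips stand 8 mm ahead of it and the grasp point (between the pads) lies 11 mm behind it; z points along the fingers, y is the line along which they close (so a half turn about z gives the same grasp; the last joint's range is limited). The gripper opens to 85 mm and grips with 20 to 120 N. Pads are 22 mm wide; open, the fingers measure 114 mm over their backs; the gripper's body (76 mm by 85 mm) begins 54 mm behind the grasp point. The pads swing forward as they close: fully open they stand 13 mm farther back than shut.
Start: joints at [-1.351, 0.181, 1.607, -0, 1.354, -0.206], TCP at [0.238, -0.524, 0.239] pointing down, gripper open.
Joint ranges: [-2.99, 2.99], [-0.89, 2.07], [0.3, 2.58], [-1.14, 4.28], [0, 2.63], [-3.12, 3.12]. Speed limits (rad/s): [2.57, 2.57, 3.01, 3.14, 3.14, 3.14].

## Interface

Orientations are given as a unit quaternion [w, x, y, z].
In Python, from bench import ctrl gives the robot as it stands.
- The arm moves only by the shell command python3 -m handwheel 'ROWS' [OPENING]. ROWS is JSON, a list that holds one entry, the list of rows, each a list of 4 numbers: the shift along the tool's x, y, z each as a share of 20 cm, from -1 to 1, then the turn about the tool's z as a share of 1.5 rad, from -1 to 1. In form: [[[x, y, z, twist], ...]]. A call has 1 to 10 rows; each row is the pose to reach, as a shift and turn from the pose commanded when the call began, along the tool's axes at that moment; what a row does not reach only later rows make up. A row lasts 1/8 s, in which the tool goes at most 62.5 mm and 10.7 degrees, less where a joint would pass 70% of its speed; a pose out of reach is approached as far as the arm can. A call with a number of a shift or a turn outside -1 to 1 is refused whole. A call with a gripper value outside its range is refused whole. OPENING is the finger opening in mm, from 0 to 85.4, set as the call begins (- or left out, the last holds). The fingers move at their own pace and stop on an object; the grip force is fixed at half the most. Time passes only in rows, so rows that repeat a pose let the fingers close. It gives the time, the measured TCP pose, the force, the opening and the grip force at its end, in the units of the state.
- ctrl.get_obs(): the state, without advancing time (a new reading comes with each control period).
- ctrl.camera(name): name is "scene" or "side" or "wrist"; returns a dict with "color" (400x640x3 uint8, red, green, blue), "range_z" (400x640 float32, m along the optical axis (not along the pixel's ray), 0 where there is no reading), "K" (3x3 intrinsics, pixels), "pose" (4x4, takes a point from camera to world coordinates); the wrist camera has in their place "T_tool_cam" (4x4, takes a point from camera to tool coordinates, whose origin is the TCP and whose axes are the flange's). Camera axes: x right, y down, z forward; pixel columns grow to the right and rows downward; lengths in m; the calibration is good to about 2 mm. A picture is of the moment at which its call begins: read the wrist's pose just before it.
- ctrl.hand_in(): hands the job in; it is judged then, once.
The state is a dict: "time_s": time; "q": joint angles; "dq": joint speeds; "joint_efforts": joint torques, N m; "eef_pos": TCP position; "eef_rot": TCP orientation; "wrist_force": force on the tool from outside, world axes, zero at the start; "torque": the same for the moment, N m; "opening": opening from 0.0 (shut) to 1.0 (fully open); "grasp_force": force on a finger pad.
Only numpy, scipy, OpenCV 4.12 (cv2) and the standard library are available. Lean on these libraries where they do the work, as an engineer would, in place of code of your own. Each camera call takes 0.05 s, during which the arm holds its last target. There are 200 camera calls.

## Working session

There is one attempt and no reset: what is moved stays moved. The work goes in short steps, Python scripts to look and compute and a shell command to move; the robot and the scene stay as the last step left them, time stands still between calls to the robot, and variables do not carry over. Pictures are saved under pics/ and viewed, at most 14 in all, crops included, and the job is handed in when it is done.

```bash
ls; mkdir -p pics; cat > h.py <<'E'
import numpy as np, cv2
from bench import ctrl
def cloud(name):
    o=ctrl.get_obs(); c=ctrl.camera(name); K=c["K"]; z=c["range_z"]
    v,u=np.mgrid[0:z.shape[0],0:z.shape[1]]
    P=np.stack([(u-K[0,2])/K[0,0]*z,(v-K[1,2])/K[1,1]*z,z],-1)
    T=c.get("pose")
    if T is None: T=tool(o)@c["T_tool_cam"]
    W=P@T[:3,:3].T+T[:3,3]; W[z==0]=np.nan
    return c["color"],W,T,K
def tool(o):
    from scipy.spatial.transform import Rotation as R
    w,x,y,z=o["eef_rot"]; T=np.eye(4); T[:3,:3]=R.from_quat([x,y,z,w]).as_matrix(); T[:3,3]=o["eef_pos"]; return T
def save(n,img): cv2.imwrite("pics/"+n,cv2.cvtColor(img,cv2.COLOR_RGB2BGR))
E
python3 - <<'E'
from h import *
o=ctrl.get_obs(); print(o); print(tool(o).round(3))
for n in ("scene","side"):
    c,W,T,K=cloud(n); save(n+"0.png",c); print(n,T.round(3).tolist(),K.tolist())
    np.savez(n+"0.npz",c=c,W=W)
E
```

```text
pics
{'time_s': 0.0, 'q': array([-1.35130386e+00,  1.81543379e-01,  1.60802437e+00, -1.10057382e-05,
        1.35382767e+00, -2.06316842e-01]), 'dq': array([ 3.03198371e-04, -5.71008675e-04, -2.87223992e-04, -7.13813607e-04,
       -1.35887490e-03, -4.98861098e-06]), 'joint_efforts': array([ 1.38628133e-03, -4.44865322e+01, -3.51338160e+01, -2.29361394e-04,
        8.89305258e-03,  6.17565092e-06]), 'eef_pos': array([ 0.23738861, -0.52309876,  0.23837494]), 'eef_rot': array([-9.01332040e-04,  9.77420637e-01,  2.11300935e-01, -1.13107909e-05]), 'wrist_force': array([-0.47480935, -0.07111334, -0.42012053]), 'torque': array([-0.04574167,  0.01222695,  0.00505789]), 'grasp_force': 0.0, 'opening': 0.9980845031043585}
[[ 0.911  0.413 -0.     0.237]
 [ 0.413 -0.911  0.002 -0.523]
 [ 0.    -0.002 -1.     0.238]
 [ 0.     0.     0.     1.   ]]
scene [[0.855, 0.327, -0.401, 1.078], [0.518, -0.552, 0.654, -0.893], [-0.007, -0.767, -0.641, 0.928], [0.0, 0.0, 0.0, 1.0]] [[506.8856520432485, 0.0, 318.92290271849174], [0.0, 506.8856520432485, 199.54442452580878], [0.0, 0.0, 1.0]]
side [[0.924, -0.269, 0.273, 0.181], [-0.383, -0.677, 0.628, -0.86], [0.016, -0.685, -0.728, 1.117], [0.0, 0.0, 0.0, 1.0]] [[395.3906868206929, 0.0, 315.1501623027093], [0.0, 395.3906868206929, 192.05982656760742], [0.0, 0.0, 1.0]]
```

View pics/scene0.png

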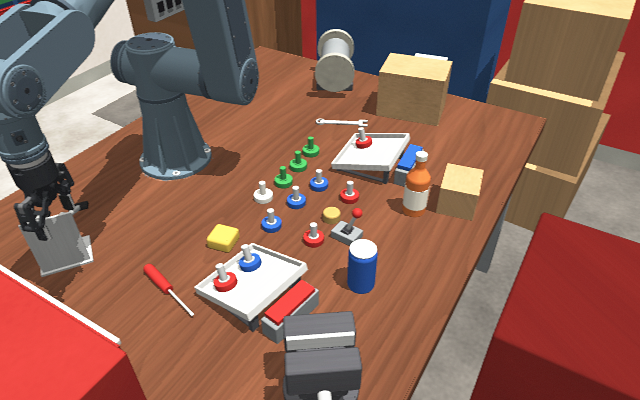

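View pics/side0.png

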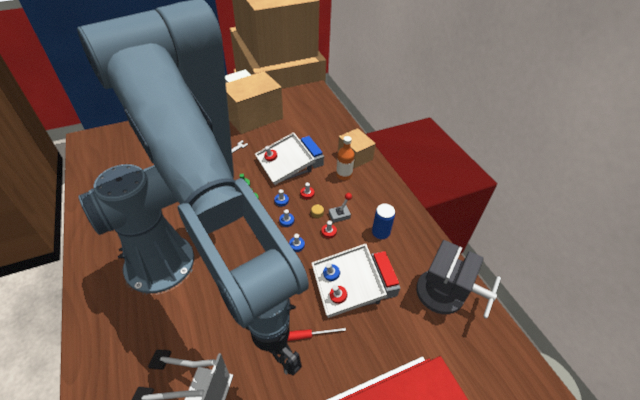

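The scene view shows these feet:
- **Red pads:** (224,278) in the red rack, (363,138) wrongly in the blue rack, and (349,192) and (314,234) on the bench.
- **Blue pads:** (248,258) wrongly in the red rack, and (271,220), (296,196) and (318,180) on the bench.

The look-alikes to leave alone are green at (283,178), (298,162) and (311,148), and white at (263,193). The lever knob is at (357,212). Next I'll measure positions.

```bash
cat >> h.py <<'E'
def circfit(p):
    A=np.c_[2*p,np.ones(len(p))]; s=np.linalg.lstsq(A,(p**2).sum(1),rcond=None)[0]; return s[:2]
HUE={'red':((0,6),(174,180)),'blue':((102,120),),'green':((50,75),)}
def feet(name="scene",c=None,W=None,cols=('red','blue')):
    """blobs of pad colour, then stud axis from grey points just above the pad"""
    if c is None: c,W,_,_=cloud(name)
    hsv=cv2.cvtColor(c,cv2.COLOR_RGB2HSV); out=[]
    for col in cols:
        m=np.zeros(hsv.shape[:2],bool)
        for a,b in HUE[col]: m|=(hsv[...,0]>=a)&(hsv[...,0]<=b)
        m&=(hsv[...,1]>120)&(hsv[...,2]>50)&(W[...,2]>.004)&(W[...,2]<.11)&(W[...,0]>.2)&(W[...,0]<.95)&(abs(W[...,1])<.6)
        n,L,S,C=cv2.connectedComponentsWithStats(m.astype(np.uint8))
        for i in range(1,n):
            if S[i,4]<60: continue
            P=W[L==i]; mid=np.median(P,0); d=np.ptp(P[:,:2],axis=0)
            near=(np.hypot(W[...,0]-mid[0],W[...,1]-mid[1])<.035)&(hsv[...,1]<90)
            ztop=np.percentile(P[:,2],90)
            st=W[near&(W[...,2]>ztop+.008)&(W[...,2]<ztop+.06)]
            top=st[st[:,2]>st[:,2].max()-.004] if len(st) else np.full((1,3),np.nan)
            out.append((col,C[i].round(),S[i,4],mid,d,len(st),top.mean(0),ztop))
    return out
def show(f):
    for r in f: print(r[0],r[1],'n',r[2],'mid',r[3].round(3),'ext',r[4].round(3),'stud',r[5],'top',r[6].round(4),'padz',round(float(r[7]),3))
E
python3 - <<'E'
from h import *
for n in("scene","side"):
    d=np.load(n+"0.npz"); print(n); show(feet(c=d['c'],W=d['W'],cols=('red','blue','green')))
d=np.load("scene0.npz");W=d['W']
for n,(u,v) in dict(tin=(331,214),can=(363,248),spray=(423,157),tape=(223,237),block=(345,232),knob=(357,212),lev=(350,229),white=(263,188),wr=(345,122),drv=(165,283)).items():
    print(n,np.nanmedian(W[v-1:v+2,u-1:u+2].reshape(-1,3),0).round(3))
# tray floors: light gray pixels
hsv=cv2.cvtColor(d['c'],cv2.COLOR_RGB2HSV)
for nm,(u,v) in dict(red=(252,282),blue=(370,157)).items():
    m=((hsv[...,1]<40)&(hsv[...,2]>150)).astype(np.uint8)
    n,L=cv2.connectedComponents(m); l=L[v-6:v+7,u-10:u+10]; l=np.bincount(l[l>0]).argmax()
    P=W[L==l]; P=P[~np.isnan(P[:,0])]
    rect=cv2.minAreaRect(P[:,:2].astype(np.float32)); 
    A=np.c_[P[:,:2],np.ones(len(P))]; w=np.ones(len(P),bool)
    for _ in range(8):
        s=np.linalg.lstsq(A[w],P[w,2],rcond=None)[0]; w=abs(A@s-P[:,2])<.003
    print(nm,len(P),rect,'slope',s.round(3),'tilt',np.degrees(np.arctan(np.hypot(*s[:2]))),'yaw',np.degrees(np.arctan2(s[1],s[0])),'zc',s@[*rect[0],1])
E
```

```text
scene
red [364. 143.] n 123 mid [0.505 0.314 0.045] ext [0.05  0.072] stud 56 top [0.486  0.3249 0.0872] padz 0.052
red [349. 196.] n 168 mid [0.573 0.092 0.015] ext [0.052 0.051] stud 62 top [0.5672 0.1022 0.0577] padz 0.019
red [357. 213.] n 82 mid [ 0.668 -0.047  0.103] ext [0.023 0.022] stud 0 top [nan nan nan] padz 0.108
red [313. 239.] n 217 mid [ 0.578 -0.108  0.016] ext [0.054 0.062] stud 86 top [ 0.5706 -0.0974  0.0573] padz 0.019
red [157. 278.] n 376 mid [ 0.33  -0.41   0.022] ext [0.1   0.048] stud 0 top [nan nan nan] padz 0.025
red [226. 283.] n 264 mid [ 0.5   -0.358  0.048] ext [0.053 0.054] stud 107 top [ 0.48   -0.3468  0.0878] padz 0.053
red [289. 302.] n 956 mid [ 0.66  -0.337  0.065] ext [0.058 0.134] stud 0 top [nan nan nan] padz 0.067
blue [409. 157.] n 335 mid [0.664 0.286 0.064] ext [0.048 0.126] stud 1 top [0.6295 0.2874 0.0751] padz 0.067
blue [318. 184.] n 155 mid [0.472 0.093 0.016] ext [0.054 0.055] stud 68 top [0.4652 0.1033 0.0577] padz 0.018
blue [296. 201.] n 158 mid [ 0.458 -0.006  0.016] ext [0.052 0.056] stud 67 top [0.4502 0.0043 0.0578] padz 0.01
[... 2014 characters left out ...]

tin [ 0.573 -0.008  0.026]
can [ 0.744 -0.161  0.119]
spray [0.754 0.14  0.187]
tape [ 0.387 -0.232  0.034]
block [ 0.641 -0.055  0.03 ]
knob [ 0.669 -0.047  0.104]
lev [ 0.647 -0.038  0.03 ]
white [ 0.361 -0.026  0.04 ]
wr [0.363 0.454 0.005]
drv [ 0.361 -0.413  0.024]
red 3790 ((0.5364633798599243, -0.29239001870155334), (0.24343308806419373, 0.2000005841255188), 86.57136535644531) slope [ 0.245 -0.039 -0.102] tilt 13.914367076546249 yaw -9.051050934164302 zc 0.04095707948671615
blue 1661 ((0.5353424549102783, 0.33432918787002563), (0.18838238716125488, 0.2915402948856354), 6.142188549041748) slope [ 0.266  0.025 -0.11 ] tilt 14.97842204772602 yaw 5.419709056489429 zc 0.040711791147242465
```

```bash
python3 - <<'E'
from h import *
from scipy.optimize import minimize
D=[np.load(n+"0.npz") for n in("scene","side")]
for nm,cx,cy,hs in(("red",.535,-.3,HUE['red']),("blue",.53,.3,HUE['blue'])):
    for d,cam in zip(D,("scene","side")):
        W=d['W'];hsv=cv2.cvtColor(d['c'],cv2.COLOR_RGB2HSV)
        m=np.zeros(hsv.shape[:2],bool)
        for a,b in hs: m|=(hsv[...,0]>=a)&(hsv[...,0]<=b)
        m&=(hsv[...,1]>120)&(abs(W[...,0]-.66)<.06)&(abs(W[...,1]-cy)<.11)&(W[...,2]>.060)
        r=cv2.minAreaRect(W[m][:,:2].astype(np.float32)); 
        ctr=np.array(r[0]); a=r[2]; a=a if a<45 else a-90
        print(nm,cam,'tag',np.round(r[0],4),np.round(r[1],3),'yaw',round(a,2))
        g=(hsv[...,1]<50)&(hsv[...,2]>110)&(abs(W[...,0]-cx)<.13)&(abs(W[...,1]-cy)<.14)&(W[...,2]>.01)&(W[...,2]<.09)
        P=W[g]; A=np.c_[P[:,:2],np.ones(len(P))]; w=np.hypot(P[:,0]-cx,P[:,1]-cy)<.07
        for _ in range(10):
            s=np.linalg.lstsq(A[w],P[w,2],rcond=None)[0]; w=(abs(A@s-P[:,2])<.002)&(np.hypot(P[:,0]-cx,P[:,1]-cy)<.085)
        res=P[:,2]-A@s; t=np.radians(a); R=np.array([[np.cos(t),np.sin(t)],[-np.sin(t),np.cos(t)]])
        Q=P[:,:2]@R.T; fl=abs(res)<.003; rim=(res>.009)&(res<.018)
        q=Q[fl];rr=Q[rim]
        print('  plane',s.round(3),'yaw',round(np.degrees(np.arctan2(s[1],s[0])),1),'floor',np.percentile(q,[1,99],axis=0).round(3).tolist(),'rim',np.percentile(rr,[1,99],axis=0).round(3).tolist())
        c0=np.percentile(rr,[1,99],axis=0).mean(0)@R; print('  rim centre world',c0.round(4), 'z',(s@[*c0,1]).round(4))
E
```

```text
red scene tag [ 0.6567 -0.3328] [0.122 0.043] yaw -8.46
  plane [ 0.244 -0.031 -0.099] yaw -7.3 floor [[0.489, -0.325], [0.668, -0.143]] rim [[0.484, -0.325], [0.666, -0.138]]
  rim centre world [ 0.5346 -0.3137] z 0.0415
red side tag [ 0.6569 -0.3319] [0.121 0.041] yaw -7.92
  plane [ 0.25  -0.031 -0.104] yaw -7.1 floor [[0.49, -0.317], [0.659, -0.147]] rim [[0.481, -0.329], [0.662, -0.143]]
  rim centre world [ 0.5336 -0.3125] z 0.0385
blue scene tag [0.6629 0.2964] [0.04  0.127] yaw 5.29
  plane [ 0.193  0.087 -0.087] yaw 24.2 floor [[0.475, 0.143], [0.655, 0.331]] rim [[0.474, 0.139], [0.656, 0.331]]
  rim centre world [0.5408 0.286 ] z 0.0424
blue side tag [0.6627 0.2985] [0.04  0.122] yaw 6.24
  plane [ 0.244  0.044 -0.107] yaw 10.3 floor [[0.489, 0.156], [0.656, 0.319]] rim [[0.477, 0.135], [0.659, 0.323]]
  rim centre world [0.5396 0.289 ] z 0.0378
```

```bash
cat > go.py <<'E'
import sys,numpy as np
from h import *
# python3 go.py x y z [yawdeg]: shares needed from measured pose
o=ctrl.get_obs();T=tool(o);yaw=np.degrees(np.arctan2(T[1,0],T[0,0]))
print('t',round(o['time_s'],2),'tcp',o['eef_pos'].round(4),'yaw',round(yaw,2),'F',np.round(o['wrist_force'],1),'op',round(o['opening'],3),'gf',round(o['grasp_force'],1))
if len(sys.argv)>3:
    d=T[:3,:3].T@(np.array(sys.argv[1:4],float)-T[:3,3])/.2
    w=float(sys.argv[4])-yaw if len(sys.argv)>4 else -yaw
    print('shares',d.round(3),'twist',round(-np.radians(w)/1.5,3))
E
python3 -m handwheel '[[[0.87,-0.7,0,0.284],[0.87,-0.7,0,0.284],[0.87,-0.7,0,0.284],[0.87,-0.7,0,0.284],[0.87,-0.7,0,0.284],[0.87,-0.7,0,0.284]]]' 0
python3 go.py 0.715 -0.047 0.2
```

```text
time_s: 0.85
eef_pos: [0.338, -0.3247, 0.2393]
eef_rot: [0.0, 1.0, 0.0, -0.0]
wrist_force: [-0.1, -0.3, 0.2]
opening: -0.001
grasp_force: 0.0
t 0.85 tcp [ 0.338  -0.3247  0.2393] yaw 0.01 F [-0.1 -0.3  0.2] op -0.001 gf 0.0
shares [ 1.885 -1.388  0.195] twist 0.0
```

```bash
python3 -m handwheel '[[[1,-1,0,0],[1,-1,0,0],[1,-1,0,0],[1,-1,0,0],[1,-1,0,0],[1,-1,0,0]]]' >/dev/null
python3 -m handwheel '[[[0.885,-0.388,0,0],[0.885,-0.388,0,0],[0.885,-0.388,0,0],[0.885,-0.388,0,0],[0.885,-0.388,0.4,0],[0.885,-0.388,0.75,0],[0.885,-0.388,0.75,0],[0.885,-0.388,0.75,0]]]' >/dev/null
python3 go.py 0.6 -0.047 0.09
python3 - <<'E'
from h import *
c,W,T,K=cloud("scene"); save("l1.png",cv2.resize(c[150:300,250:450],None,fx=3,fy=3))
E
```

```text
t 2.6 tcp [ 0.7123 -0.0488  0.0861] yaw -0.15 F [ 0.  -0.6 -0.9] op -0.001 gf 0.0
shares [-0.562 -0.008 -0.016] twist -0.002
```

View pics/l1.png

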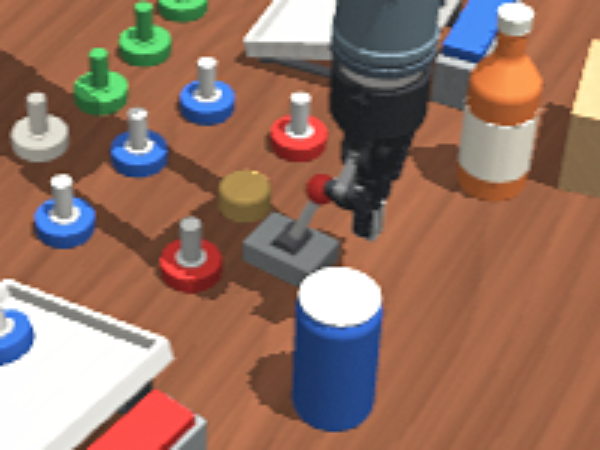

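The closed fingers stand just beyond the red lever knob, which is at (320,188) in the crop. I'll pull towards the robot.

```bash
python3 -m handwheel '[[[-0.1,0,0,0],[-0.2,0,0,0],[-0.3,0,0,0],[-0.38,0,0,0],[-0.44,0,0,0],[-0.48,0,0,0],[-0.5,0,0,0],[-0.5,0,0,0]]]'
python3 - <<'E'
from h import *
c,W,T,K=cloud("scene"); 
hsv=cv2.cvtColor(c,cv2.COLOR_RGB2HSV)
m=((hsv[...,0]<6)|(hsv[...,0]>174))&(hsv[...,1]>120)&(W[...,2]>.085)&(W[...,2]<.13)&(abs(W[...,1]+.047)<.03)
print(m.sum(),np.nanmean(W[m],0))
E
```

```text
time_s: 3.65
eef_pos: [0.6191, -0.0483, 0.0917]
eef_rot: [0.001, 1.0, -0.0, 0.005]
wrist_force: [10.9, -2.3, -2.7]
opening: 0.002
grasp_force: 4.7
14 [ 0.60283816 -0.05392893  0.09879459]
```

```bash
python3 -m handwheel '[[[-0.02,0,0,0],[-0.04,0,0,0],[-0.04,0,0,0],[-0.04,0,0,0]]]'
python3 -m handwheel '[[[0.2,0,0,0],[0.2,0,-0.6,0],[0.2,0,-0.9,0],[0.2,0,-0.9,0],[0.2,0,-0.9,0],[0.2,0,-0.9,0]]]' 50
python3 - <<'E'
from h import *
c,W,T,K=cloud("side"); save("l2.png",c)
c2,W2,_,_=cloud("scene")
for c,W in((c,W),(c2,W2)):
  hsv=cv2.cvtColor(c,cv2.COLOR_RGB2HSV)
  m=((hsv[...,0]<6)|(hsv[...,0]>174))&(hsv[...,1]>120)&(W[...,2]>.085)&(W[...,2]<.13)&(abs(W[...,1]+.047)<.03)
  print(m.sum(),np.nanmean(W[m],0).round(4)); show([r for r in feet(c=c,W=W) if r[5]>20])
E
python3 go.py 0.569 -0.097 0.2
```

```text
time_s: 4.2
eef_pos: [0.6162, -0.0507, 0.0937]
eef_rot: [0.003, 1.0, -0.001, 0.011]
wrist_force: [23.5, -9.2, -6.2]
opening: 0.002
grasp_force: 11.9
time_s: 4.95
eef_pos: [0.647, -0.0468, 0.2692]
eef_rot: [-0.0, 1.0, -0.0, -0.0]
wrist_force: [0.3, 0.1, -0.4]
opening: 0.587
grasp_force: 0.0
36 [ 0.5977 -0.0407  0.0967]
red [271. 156.] n 75 mid [0.494 0.317 0.044] ext [0.047 0.052] stud 30 top [0.4858 0.3263 0.084 ] padz 0.05
red [307. 194.] n 94 mid [0.562 0.093 0.014] ext [0.053 0.056] stud 34 top [0.567  0.1041 0.0557] padz 0.017
red [329. 232.] n 112 mid [ 0.564 -0.106  0.015] ext [0.053 0.05 ] stud 41 top [ 0.5681 -0.0976  0.0569] padz 0.017
red [339. 295.] n 153 mid [ 0.486 -0.356  0.046] ext [0.049 0.058] stud 53 top [ 0.4783 -0.3467  0.086 ] padz 0.051
blue [281. 200.] n 89 mid [0.458 0.096 0.014] ext [0.051 0.05 ] stud 36 top [0.4635 0.1008 0.0572] padz 0.018
blue [382. 227.] n 363 mid [ 0.722 -0.186  0.063] ext [0.055 0.051] stud 97 top [ 0.7328 -0.1738  0.1192] padz 0.104
blue [286. 221.] n 98 mid [ 0.442 -0.002  0.015] ext [0.051 0.05 ] stud 38 top [0.4491 0.0049 0.0548] pa
[... 614 characters left out ...]

blue [318. 184.] n 154 mid [0.472 0.094 0.016] ext [0.054 0.055] stud 67 top [0.4643 0.1048 0.0575] padz 0.019
blue [296. 202.] n 161 mid [ 0.458 -0.005  0.016] ext [0.05  0.055] stud 69 top [0.4486 0.0054 0.0577] padz 0.019
blue [271. 225.] n 184 mid [ 0.454 -0.119  0.016] ext [0.052 0.055] stud 77 top [ 0.4449 -0.1084  0.0565] padz 0.019
blue [361. 274.] n 864 mid [ 0.757 -0.19   0.061] ext [0.06  0.047] stud 217 top [ 0.7494 -0.1746  0.1203] padz 0.104
blue [250. 264.] n 233 mid [ 0.512 -0.282  0.048] ext [0.052 0.054] stud 88 top [ 0.4921 -0.272   0.0885] padz 0.053
t 5.05 tcp [ 0.6462 -0.0466  0.2673] yaw -0.02 F [-0.1  0.1 -0.9] op 0.584 gf 0.0
shares [-0.385  0.252  0.338] twist -0.0
```

```bash
python3 - <<'E'
from h import *
from scipy.optimize import least_squares
def an(c,W,tag):
    m=(abs(W[...,1]+.047)<.03)&(W[...,0]>.57)&(W[...,0]<.70)&(W[...,2]>.045)&(W[...,2]<.125)
    hsv=cv2.cvtColor(c,cv2.COLOR_RGB2HSV); red=((hsv[...,0]<6)|(hsv[...,0]>174))&(hsv[...,1]>120)
    B=W[m&red&(W[...,2]>.08)]; A=W[m&~red&(W[...,2]<.09)]
    s=least_squares(lambda p:np.linalg.norm(B-p[:3],axis=1)-.011,np.r_[B.mean(0),],loss='soft_l1',f_scale=.002).x if len(B)>6 else None
    k=np.polyfit(A[:,2],A[:,0],1) if len(A)>6 else None
    print(tag,len(B),'ball',s,len(A),'lean',None if k is None else np.arctan(k[0]))
for n in("scene","side"):
    d=np.load(n+"0.npz"); an(d['c'],d['W'],n+' start'); c,W,_,_=cloud(n); an(c,W,n+' now')
    if n=='scene': save("l3.png",cv2.resize(c[170:290,270:430],None,fx=4,fy=4))
E
```

```text
scene start 82 ball [ 0.66463097 -0.04287759  0.09840111] 43 lean 0.3326402767341347
scene now 73 ball [ 0.59960112 -0.03869123  0.09315629] 64 lean -0.5319160395142288
side start 36 ball [ 0.66488798 -0.04160066  0.09659354] 25 lean 0.2716494270057043
side now 36 ball [ 0.60007785 -0.03831267  0.09059808] 22 lean -0.6068554785567505
```

View pics/l3.png

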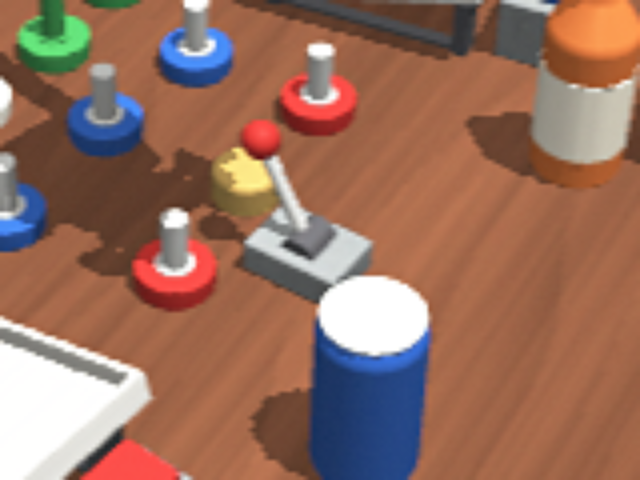

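The lever now leans towards the robot, with its knob at (262,138) in the crop, and it met its stop at 23 N. First foot: the red one at (314,234). I'll turn the jaws 45° so the gripper clears the knob.

```bash
python3 -m handwheel '[[[-0.385,0.255,0.3,-0.524],[-0.385,0.255,0.3,-0.524],[-0.385,0.255,0.3,-0.524],[-0.385,0.255,0.3,-0.524],[-0.385,0.255,0.3,-0.524],[-0.385,0.255,0.3,-0.524],[-0.385,0.255,0.3,-0.524]]]' 45 >/dev/null
python3 go.py 0.569 -0.0975 0.031 45
```

```text
t 6.03 tcp [ 0.5702 -0.0976  0.2091] yaw 44.91 F [ 0.2  0.7 -0.5] op 0.527 gf 0.0
shares [-0.004 -0.004  0.89 ] twist -0.001
```

```bash
python3 -m handwheel '[[[0,0,0.3,0],[0,0,0.55,0],[0,0,0.75,0],[0,0,0.85,0],[0,0,0.89,0],[0,0,0.89,0],[0,0,0.89,0]]]' | head -4
python3 -m handwheel '[[[0,0,0,0],[0,0,0,0],[0,0,0,0],[0,0,0,0],[0,0,0,0]]]' 5
python3 -m handwheel '[[[0,0,-0.2,0],[0,0,-0.5,0],[0,0,-0.85,0],[0,0,-0.85,0.524],[0,0,-0.85,0.524],[0,0,-0.85,0.524],[0,0,-0.85,0.524],[0,0,-0.85,0.524],[0,0,-0.85,0.524]]]'
python3 go.py 0.5717 -0.3619 0.2
```

```text
time_s: 6.9
eef_pos: [0.5715, -0.0982, 0.033]
eef_rot: [0.001, 0.924, 0.383, 0.001]
wrist_force: [0.7, 0.7, -0.9]
time_s: 7.52
eef_pos: [0.5709, -0.098, 0.0324]
eef_rot: [0.001, 0.924, 0.383, 0.001]
wrist_force: [-0.6, 1.1, 7.1]
opening: 0.19
grasp_force: 58.7
time_s: 8.65
eef_pos: [0.5701, -0.0977, 0.2011]
eef_rot: [-0.0, 1.0, 0.001, -0.0]
wrist_force: [-0.1, -1.0, -1.1]
opening: 0.199
grasp_force: 58.7
t 8.65 tcp [ 0.5701 -0.0977  0.2011] yaw 0.15 F [-0.1 -1.  -1.1] op 0.199 gf 58.7
shares [0.005 1.321 0.006] twist 0.002
```

```bash
python3 -m handwheel '[[[0,0.7,0,0],[0,0.7,0,0],[0,0.7,0,0],[0,0.7,0,0]]]' >/dev/null
python3 -m handwheel '[[[0.008,0.62,0.1,0],[0.008,0.62,0.1,0],[0.008,0.62,0.35,0],[0.008,0.62,0.45,0],[0.008,0.62,0.52,0],[0.008,0.62,0.535,0],[0.008,0.62,0.55,0],[0.008,0.62,0.55,0]]]'
```

```text
time_s: 10.15
eef_pos: [0.5728, -0.3616, 0.0936]
eef_rot: [0.001, 1.0, 0.0, 0.001]
wrist_force: [-2.0, 3.3, 3.6]
opening: 0.194
grasp_force: 60.0
```

```bash
python3 -m handwheel '[[[0,0,0.015,0],[0,0,0.03,0],[0,0,0.03,0]]]'
python3 -m handwheel '[[[0,0,0,0],[0,0,0,0],[0,0,0,0]]]' 35 
python3 -m handwheel '[[[0,0,-0.1,0],[0,0,-0.3,0],[0,0,-0.6,0],[0,0,-0.6,0]]]' | head -2
python3 - <<'E'
from h import *
for n in("scene","side"):
  c,W,T,K=cloud(n); show([r for r in feet(c=c,W=W) if r[5]>20])
  if n=="scene": save("p1.png",cv2.resize(c[200:350,160:360],None,fx=3,fy=3))
E
```

```text
time_s: 10.52
eef_pos: [0.5727, -0.362, 0.0927]
eef_rot: [0.001, 1.0, 0.001, 0.001]
wrist_force: [-16.0, 12.2, 33.9]
opening: 0.191
grasp_force: 63.6
time_s: 10.9
eef_pos: [0.5718, -0.3618, 0.0851]
eef_rot: [0.0, 1.0, -0.0, 0.0]
wrist_force: [0.8, -0.1, 0.8]
opening: 0.411
grasp_force: 0.0
time_s: 11.4
eef_pos: [0.5748, -0.3644, 0.214]
red [364. 143.] n 122 mid [0.505 0.313 0.045] ext [0.05  0.079] stud 53 top [0.4886 0.3268 0.0906] padz 0.053
red [349. 196.] n 172 mid [0.574 0.09  0.016] ext [0.053 0.053] stud 64 top [0.5683 0.1018 0.0579] padz 0.019
red [226. 283.] n 265 mid [ 0.5   -0.358  0.048] ext [0.053 0.053] stud 106 top [ 0.4785 -0.3484  0.0873] padz 0.053
red [250. 297.] n 298 mid [ 0.585 -0.376  0.071] ext [0.052 0.053] stud 118 top [ 0.5639 -0.3649  0.1109] padz 0.076
blue [318. 184.] n 148 mid [0.471 0.094 0.015] ext [0.051 0.055] stud 66 top [0.4648 0.1033 0.0581] padz 0.019
blue [296. 202.] n 161 mid [ 0.458 -0.006  0.016] ext [0.057 0.057] stud 70 top [0.4476 0.0054 0.0572] padz 0.018
blue [271. 225.] n 182 mid [ 0.454 -0.119  0.016] ext [0.051 0.054] stud 78 top [ 0
[... 474 characters left out ...]
 padz 0.017
red [367. 287.] n 153 mid [ 0.566 -0.373  0.067] ext [0.048 0.053] stud 49 top [ 0.5617 -0.3632  0.1086] padz 0.074
red [339. 295.] n 148 mid [ 0.485 -0.356  0.045] ext [0.049 0.059] stud 51 top [ 0.4776 -0.346   0.0862] padz 0.051
blue [281. 200.] n 90 mid [0.458 0.096 0.013] ext [0.051 0.05 ] stud 34 top [0.4639 0.1061 0.0558] padz 0.017
blue [287. 221.] n 98 mid [ 0.443 -0.003  0.014] ext [0.05  0.053] stud 39 top [0.4486 0.0052 0.0568] padz 0.017
blue [296. 245.] n 117 mid [ 0.438 -0.115  0.014] ext [0.05  0.051] stud 41 top [ 0.4426 -0.1122  0.0594] padz 0.018
blue [332. 274.] n 136 mid [ 0.495 -0.28   0.045] ext [0.048 0.048] stud 43 top [ 0.4888 -0.272   0.0869] padz 0.052
```

View pics/p1.png

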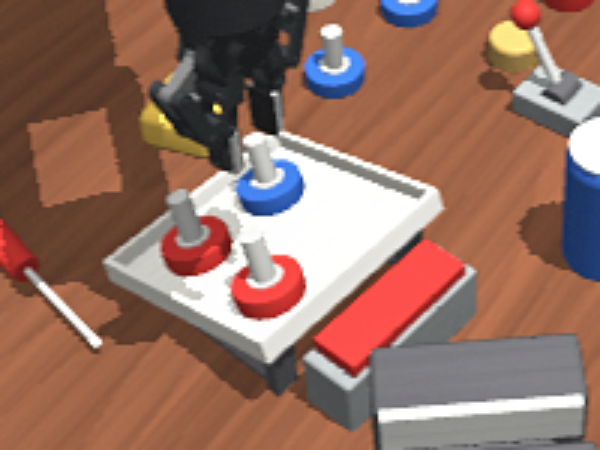

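The foot stands flat at (268,285) in the crop. Next is the red bench foot at (349,192), for the upper left slot.

```bash
python3 -m handwheel '[[[0,-1,0,0],[0,-1,0,0],[0,-1,0,0],[0,-1,0,0],[0,-1,0,0]]]' 45 >/dev/null
python3 -m handwheel '[[[0,-1,0,0],[0,-1,0,0],[0,-1,0,0],[0,-1,0,0],[0,-1,0,0]]]' >/dev/null
python3 go.py 0.568 0.1025 0.031 0
```

```text
t 12.75 tcp [0.5722 0.0374 0.2049] yaw 0.0 F [ 0.  -1.  -0.2] op 0.527 gf 0.0
shares [-0.02  -0.326  0.87 ] twist 0.0
```

```bash
python3 -m handwheel '[[[-0.02,-0.32,0,0],[-0.02,-0.32,0,0],[-0.02,-0.32,0.3,0],[-0.02,-0.32,0.6,0],[-0.02,-0.32,0.8,0],[-0.02,-0.32,0.86,0],[-0.02,-0.32,0.86,0],[-0.02,-0.32,0.86,0]]]' | head -4
python3 -m handwheel '[[[0,0,0,0],[0,0,0,0],[0,0,0,0],[0,0,0,0]]]' 5
python3 -m handwheel '[[[0,0,-0.2,0],[0,0,-0.5,0],[0,0,-0.87,0],[0,0.5,-0.87,0],[0,1,-0.87,0],[0,1,-0.87,0],[0,1,-0.87,0]]]' | tail -2
python3 go.py 0.5837 -0.2787 0.0915
```

```text
time_s: 13.75
eef_pos: [0.5698, 0.1016, 0.0354]
eef_rot: [0.0, 1.0, -0.0, 0.002]
wrist_force: [0.4, 0.4, -1.3]
time_s: 14.25
eef_pos: [0.5692, 0.1024, 0.0351]
eef_rot: [0.0, 1.0, 0.0, 0.002]
wrist_force: [-1.5, -0.6, 7.1]
opening: 0.19
grasp_force: 58.4
opening: 0.19
grasp_force: 58.9
t 15.12 tcp [ 0.5675 -0.1014  0.2077] yaw -0.24 F [-0.7 -0.4 -0.7] op 0.19 gf 58.9
shares [0.084 0.886 0.582] twist -0.003
```

```bash
python3 -m handwheel '[[[0.08,0.88,0,0],[0.08,0.88,0,0],[0.08,0.88,0,0],[0.08,0.88,0.15,0],[0.08,0.88,0.35,0],[0.08,0.88,0.48,0],[0.08,0.88,0.54,0],[0.08,0.88,0.56,0],[0.08,0.88,0.575,0],[0.08,0.88,0.575,0]]]'
python3 -m handwheel '[[[0,0,0,0],[0,0,0,0],[0,0,0,0]]]' 35 
python3 -m handwheel '[[[0,0,-0.1,0],[0,0,-0.3,0],[0,0,-0.55,0],[0,0,-0.55,0],[0,0,-0.55,0]]]' | head -2
python3 - <<'E'
from h import *
for n in("scene","side"):
  c,W,T,K=cloud(n); show([r for r in feet(c=c,W=W) if r[5]>20])
E
python3 go.py 0.4897 -0.2707 0.062
```

```text
time_s: 16.38
eef_pos: [0.5842, -0.2735, 0.0945]
eef_rot: [0.0, 1.0, 0.0, 0.0]
wrist_force: [-3.3, 3.6, 5.2]
opening: 0.189
grasp_force: 60.0
time_s: 16.75
eef_pos: [0.5841, -0.274, 0.0927]
eef_rot: [0.0, 1.0, -0.0, 0.0]
wrist_force: [-0.7, 0.0, 0.5]
opening: 0.408
grasp_force: 0.0
time_s: 17.38
eef_pos: [0.5838, -0.2738, 0.2032]
red [364. 143.] n 121 mid [0.505 0.313 0.045] ext [0.049 0.081] stud 54 top [0.483  0.3272 0.0862] padz 0.052
red [276. 272.] n 263 mid [ 0.592 -0.288  0.069] ext [0.053 0.053] stud 104 top [ 0.5703 -0.2757  0.1093] padz 0.074
red [226. 283.] n 266 mid [ 0.5   -0.358  0.048] ext [0.051 0.053] stud 109 top [ 0.4797 -0.3491  0.0874] padz 0.053
red [250. 297.] n 298 mid [ 0.585 -0.376  0.071] ext [0.052 0.054] stud 118 top [ 0.5634 -0.3652  0.111 ] padz 0.076
blue [318. 184.] n 150 mid [0.472 0.094 0.015] ext [0.051 0.057] stud 66 top [0.4632 0.1069 0.0586] padz 0.019
blue [296. 202.] n 147 mid [ 0.459 -0.006  0.015] ext [0.052 0.055] stud 69 top [0.4494 0.0037 0.0578] padz 0.018
blue [250. 264.] n 233 mid [ 0.513 -0.281  0.048] ext [0.053 0.054] stud 97 top [ 
[... 604 characters left out ...]
51
blue [281. 200.] n 93 mid [0.457 0.096 0.014] ext [0.05  0.052] stud 36 top [0.4619 0.1018 0.0591] padz 0.017
blue [287. 221.] n 96 mid [ 0.443 -0.003  0.014] ext [0.051 0.056] stud 39 top [0.4478 0.0065 0.0557] padz 0.018
blue [383. 226.] n 283 mid [ 0.727 -0.19   0.07 ] ext [0.048 0.043] stud 90 top [ 0.735  -0.1741  0.119 ] padz 0.104
blue [296. 245.] n 118 mid [ 0.438 -0.116  0.014] ext [0.053 0.057] stud 43 top [ 0.4443 -0.1075  0.057 ] padz 0.017
blue [332. 274.] n 133 mid [ 0.495 -0.28   0.045] ext [0.047 0.047] stud 47 top [ 0.4889 -0.2706  0.086 ] padz 0.051
t 17.48 tcp [ 0.583  -0.2733  0.2011] yaw -0.02 F [-0.3 -0.5 -0.1] op 0.406 gf 0.0
shares [-0.465 -0.012  0.696] twist -0.0
```

```bash
python3 -m handwheel '[[[-0.455,-0.012,0,0],[-0.455,-0.012,0,0],[-0.455,-0.012,0.2,0],[-0.455,-0.012,0.45,0],[-0.455,-0.012,0.6,0],[-0.455,-0.012,0.67,0],[-0.455,-0.012,0.69,0],[-0.455,-0.012,0.69,0]]]' 42 | head -4
python3 -m handwheel '[[[0,0,0,0],[0,0,0,0],[0,0,0,0],[0,0,0,0],[0,0,0,0]]]' 5
python3 -m handwheel '[[[0,0,-0.2,0],[0,0,-0.5,0],[0,0,-0.75,0],[0,0,-0.75,0],[0,0,-0.75,0]]]' | tail -2
python3 go.py 0.568 0.333 0.086
```

```text
time_s: 18.48
eef_pos: [0.4933, -0.2717, 0.065]
eef_rot: [0.0, 1.0, -0.0, 0.0]
wrist_force: [0.4, -0.3, -0.1]
time_s: 19.1
eef_pos: [0.4933, -0.2717, 0.0655]
eef_rot: [0.001, 1.0, -0.0, 0.001]
wrist_force: [-1.5, 2.1, 6.9]
opening: 0.189
grasp_force: 58.4
opening: 0.19
grasp_force: 59.0
t 19.73 tcp [ 0.4923 -0.2709  0.2135] yaw -0.01 F [-0.4  0.4 -1.8] op 0.19 gf 59.0
shares [ 0.379 -3.019  0.639] twist -0.0
```

```bash
python3 -m handwheel '[[[0,-1,0,0],[0,-1,0,0],[0,-1,0,0],[0,-1,0,0]]]' >/dev/null
python3 -m handwheel '[[[0,-1,0,0],[0,-1,0,0],[0,-1,0,0],[0,-1,0,0]]]' >/dev/null
python3 -m handwheel '[[[0.38,-1,0,0],[0.38,-1,0,0],[0.38,-1,0,0],[0.38,-1,0,0],[0.38,-1,0,0],[0.38,-1,0,0]]]' >/dev/null
python3 go.py 0.568 0.333 0.086 
python3 - <<'E'
from h import *
for n in("scene","side"):
  c,W,T,K=cloud(n); save("q_%s.png"%n,c)
  show([r for r in feet(c=c,W=W) if r[5]>20])
E
```

```text
t 21.48 tcp [0.5688 0.3269 0.2128] yaw -0.08 F [ 0.8  0.1 -2.2] op 0.191 gf 59.7
shares [-0.003 -0.032  0.634] twist -0.001
red [364. 143.] n 122 mid [0.505 0.314 0.046] ext [0.049 0.073] stud 58 top [0.4837 0.3262 0.0873] padz 0.052
red [276. 272.] n 264 mid [ 0.592 -0.287  0.069] ext [0.051 0.055] stud 110 top [ 0.5722 -0.2754  0.1097] padz 0.074
red [226. 283.] n 265 mid [ 0.5   -0.358  0.048] ext [0.054 0.054] stud 108 top [ 0.4778 -0.3475  0.0871] padz 0.053
red [250. 297.] n 298 mid [ 0.585 -0.376  0.071] ext [0.051 0.053] stud 116 top [ 0.5638 -0.3656  0.1105] padz 0.076
blue [318. 184.] n 151 mid [0.473 0.094 0.016] ext [0.053 0.057] stud 67 top [0.4639 0.1036 0.0582] padz 0.019
blue [296. 201.] n 156 mid [ 0.458 -0.006  0.015] ext [0.053 0.056] stud 71 top [0.4484 0.0057 0.0567] padz 0.019
blue [271. 225.] n 184 mid [ 0.453 -0.119  0.016] ext [0.053 0.054] stud 80 top [ 0.444  -0.1069  0.0582] padz 0.019
blue [361. 274.] n 858 mid [ 0.757 -0.19   0.061] ext [0.056 0.05 ] stud 216 top [ 0.7486 -0.1759  0.1204] padz 0.102
red [271. 156.] n 75 mid [0.495 0.314 0.044] ext [0.047
[... 157 characters left out ...]
] padz 0.073
red [367. 287.] n 155 mid [ 0.566 -0.374  0.068] ext [0.05 0.05] stud 47 top [ 0.5626 -0.3639  0.1102] padz 0.074
red [339. 295.] n 154 mid [ 0.486 -0.356  0.046] ext [0.048 0.06 ] stud 48 top [ 0.4786 -0.3455  0.0877] padz 0.051
blue [281. 200.] n 90 mid [0.458 0.095 0.014] ext [0.051 0.05 ] stud 36 top [0.4638 0.104  0.0555] padz 0.017
blue [382. 227.] n 356 mid [ 0.721 -0.186  0.063] ext [0.051 0.054] stud 98 top [ 0.7326 -0.1711  0.1204] padz 0.103
blue [286. 221.] n 101 mid [ 0.442 -0.003  0.014] ext [0.052 0.052] stud 39 top [0.4496 0.0065 0.055 ] padz 0.018
blue [296. 245.] n 116 mid [ 0.439 -0.116  0.014] ext [0.052 0.056] stud 42 top [ 0.4445 -0.1078  0.0556] padz 0.018
```

View pics/q_scene.png

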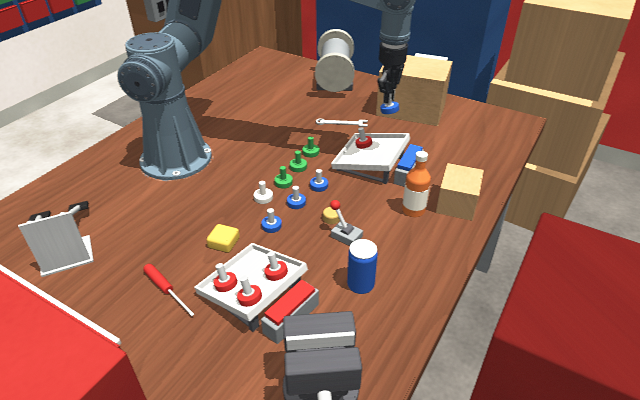

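The rack view shows three red feet in the red rack. The held blue foot is at (389,107), over the blue rack. I'll set it down.

```bash
python3 -m handwheel '[[[0,-0.03,0.25,0],[0,-0.03,0.45,0],[0,-0.03,0.56,0],[0,-0.03,0.6,0],[0,-0.03,0.62,0],[0,-0.03,0.635,0],[0,-0.03,0.635,0]]]'
```

```text
time_s: 22.45
eef_pos: [0.5694, 0.3349, 0.0882]
eef_rot: [-0.0, 1.0, -0.0, 0.001]
wrist_force: [-0.1, -0.1, -1.4]
opening: 0.192
grasp_force: 59.7
```

```bash
python3 -m handwheel '[[[0,0,0.01,0],[0,0,0.02,0],[0,0,0.02,0]]]'|sed -n '2p;4p'
python3 -m handwheel '[[[0,0,0,0],[0,0,0,0],[0,0,0,0]]]' 35 |sed -n 2p
python3 -m handwheel '[[[0,0,-0.1,0],[0,0,-0.3,0],[0,0,-0.58,0],[0,0,-0.58,0],[0,0,-0.58,0]]]' | head -2
python3 - <<'E'
from h import *
for n in("scene","side"):
  c,W,T,K=cloud(n)
  show([r for r in feet(c=c,W=W) if r[5]>20 and r[3][1]>.2])
E
python3 go.py 0.4885 0.3245 0.065
```

```text
eef_pos: [0.5695, 0.3349, 0.0866]
wrist_force: [-7.8, -3.6, 16.0]
eef_pos: [0.5689, 0.3347, 0.0831]
time_s: 23.82
eef_pos: [0.569, 0.3347, 0.2004]
red [364. 142.] n 123 mid [0.505 0.314 0.045] ext [0.05  0.077] stud 55 top [0.4857 0.323  0.0879] padz 0.052
blue [388. 144.] n 130 mid [0.583 0.315 0.067] ext [0.05  0.056] stud 57 top [0.5687 0.3262 0.1144] padz 0.074
red [271. 156.] n 76 mid [0.495 0.317 0.044] ext [0.048 0.049] stud 28 top [0.4849 0.3254 0.0859] padz 0.052
blue [288. 147.] n 71 mid [0.569 0.321 0.064] ext [0.047 0.067] stud 29 top [0.5634 0.3283 0.1079] padz 0.071
t 23.93 tcp [0.5681 0.3343 0.1981] yaw -0.01 F [-0.1 -0.1 -0.2] op 0.41 gf 0.0
shares [-0.396  0.049  0.667] twist -0.0
```

```bash
python3 -m handwheel '[[[-0.395,0.047,0,0],[-0.395,0.047,0,0],[-0.395,0.047,0.2,0],[-0.395,0.047,0.45,0],[-0.395,0.047,0.6,0],[-0.395,0.047,0.65,0],[-0.395,0.047,0.67,0],[-0.395,0.047,0.67,0]]]' 42 | head -4
python3 -m handwheel '[[[0,0,0,0],[0,0,0,0],[0,0,0,0],[0,0,0,0],[0,0,0,0]]]' 5
python3 -m handwheel '[[[0,0,-0.2,0],[0,0,-0.5,0],[0,0,-0.75,0],[0,0,-0.75,0],[0,0,-0.75,0]]]' | tail -2
python3 -m handwheel '[[[0,1,0,0],[0,1,0,0],[0,1,0,0],[0,1,0,0]]]' >/dev/null
python3 -m handwheel '[[[0,1,0,0],[0,1,0,0],[0,1,0,0],[0,1,0,0]]]' >/dev/null
python3 -m handwheel '[[[0,1,0,0],[0,1,0,0],[0,1,0,0],[0,1,0,0],[0,1,0,0]]]' |tail -2
python3 go.py 0.4925 -0.267 0.0665
```

```text
time_s: 24.92
eef_pos: [0.4905, 0.3256, 0.0662]
eef_rot: [-0.0, 1.0, -0.0, 0.001]
wrist_force: [0.0, 0.5, 0.5]
time_s: 25.55
eef_pos: [0.4907, 0.3261, 0.067]
eef_rot: [-0.001, 1.0, -0.0, 0.001]
wrist_force: [-2.0, 0.5, 5.3]
opening: 0.194
grasp_force: 58.5
opening: 0.188
grasp_force: 59.0
opening: 0.187
grasp_force: 59.8
t 27.8 tcp [ 0.4895 -0.2737  0.2138] yaw -0.05 F [-0.8  0.9 -2. ] op 0.187 gf 59.8
shares [ 0.016 -0.032  0.737] twist -0.001
```

```bash
python3 -m handwheel '[[[0.016,-0.03,0.3,0],[0.016,-0.03,0.55,0],[0.016,-0.03,0.66,0],[0.016,-0.03,0.7,0],[0.016,-0.03,0.72,0],[0.016,-0.03,0.74,0],[0.016,-0.03,0.74,0]]]' |sed -n '2p;4p'
python3 -m handwheel '[[[0,0,0.008,0],[0,0,0.016,0],[0,0,0.016,0]]]'|sed -n '2p;4p'
```

```text
eef_pos: [0.4934, -0.2689, 0.068]
wrist_force: [0.5, 0.2, -1.5]
eef_pos: [0.4936, -0.2689, 0.0674]
wrist_force: [-6.8, 9.5, 21.7]
```

```bash
python3 -m handwheel '[[[0,0,0,0],[0,0,0,0],[0,0,0,0]]]' 35 |sed -n 2p
python3 -m handwheel '[[[0,0,-0.1,0],[0,0,-0.3,0],[0,0,-0.7,0],[0,0,-0.7,0],[0,0,-0.7,0]]]' | head -2
python3 - <<'E'
from h import *
for n in("scene","side"):
  c,W,T,K=cloud(n)
  show([r for r in feet(c=c,W=W) if r[5]>20])
E
python3 go.py 0.444 -0.1075 0.031
```

```text
eef_pos: [0.493, -0.2689, 0.0641]
time_s: 30.05
eef_pos: [0.4936, -0.2693, 0.2052]
red [249. 264.] n 240 mid [ 0.51  -0.283  0.046] ext [0.053 0.056] stud 94 top [ 0.4919 -0.2703  0.0892] padz 0.052
red [276. 272.] n 262 mid [ 0.591 -0.287  0.07 ] ext [0.051 0.053] stud 104 top [ 0.5719 -0.2755  0.1085] padz 0.075
red [226. 283.] n 264 mid [ 0.501 -0.358  0.047] ext [0.053 0.054] stud 106 top [ 0.4784 -0.3476  0.088 ] padz 0.053
red [250. 297.] n 298 mid [ 0.585 -0.377  0.071] ext [0.051 0.054] stud 118 top [ 0.5642 -0.3653  0.111 ] padz 0.076
blue [388. 144.] n 130 mid [0.583 0.316 0.067] ext [0.051 0.058] stud 55 top [0.5635 0.3286 0.1072] padz 0.074
blue [318. 184.] n 156 mid [0.471 0.094 0.015] ext [0.052 0.057] stud 69 top [0.4642 0.1047 0.0567] padz 0.018
blue [296. 202.] n 160 mid [ 0.458 -0.005  0.016] ext [0.054 0.056] stud 70 top [0.45   0.0049 0.0577] padz 0.019
blue [271. 225.] n 182 mid [ 0.453 -0.119  0.016] ext [0.054 0.057] stud 77 top [ 0.4441 -0.108   0.0577] padz 0.019
blue [361. 274.] n 871 mid [ 0.757 -0.19   0.062] ext [0.058 0.048] stud 216 top [ 0.7499 -0.1743
[... 364 characters left out ...]
074
red [338. 295.] n 152 mid [ 0.485 -0.357  0.045] ext [0.049 0.059] stud 50 top [ 0.481  -0.3457  0.0889] padz 0.051
blue [281. 200.] n 92 mid [0.458 0.095 0.014] ext [0.052 0.056] stud 37 top [0.465  0.1025 0.0572] padz 0.017
blue [382. 227.] n 359 mid [ 0.722 -0.187  0.061] ext [0.056 0.055] stud 99 top [ 0.7381 -0.1729  0.1192] padz 0.104
blue [286. 221.] n 99 mid [ 0.443 -0.002  0.014] ext [0.051 0.053] stud 37 top [0.4483 0.0068 0.0566] padz 0.018
blue [296. 245.] n 116 mid [ 0.438 -0.117  0.015] ext [0.052 0.054] stud 41 top [ 0.4444 -0.1088  0.0564] padz 0.019
t 30.15 tcp [ 0.4921 -0.2681  0.2022] yaw -0.02 F [-0.  -0.  -1.4] op 0.407 gf 0.0
shares [-0.239 -0.801  0.858] twist -0.0
```

Four red feet now stand in the red rack. Next is the blue foot at (271,220).

```bash
python3 -m handwheel '[[[-0.24,-0.8,0,0],[-0.24,-0.8,0,0],[-0.24,-0.8,0,0],[-0.24,-0.8,0.2,0],[-0.24,-0.8,0.5,0],[-0.24,-0.8,0.72,0],[-0.24,-0.8,0.82,0],[-0.24,-0.8,0.86,0],[-0.24,-0.8,0.86,0]]]' 42 | head -4
python3 -m handwheel '[[[0,0,0,0],[0,0,0,0],[0,0,0,0],[0,0,0,0],[0,0,0,0]]]' 5
python3 -m handwheel '[[[0,0,-0.2,0],[0,0,-0.5,0],[0,0,-0.9,0],[0,0,-0.9,0],[0,0,-0.9,0]]]' | tail -2
python3 -m handwheel '[[[0.7,-1,0,0],[0.7,-1,0,0],[0.7,-1,0,0],[0.7,-1,0,0],[0.7,-1,0,0]]]' >/dev/null
python3 go.py 0.587 0.2487 0.0935
```

```text
time_s: 31.28
eef_pos: [0.4441, -0.1083, 0.0311]
eef_rot: [-0.001, 1.0, -0.0, -0.001]
wrist_force: [0.3, -0.4, 0.2]
time_s: 31.9
eef_pos: [0.4458, -0.1091, 0.0331]
eef_rot: [0.0, 1.0, -0.0, 0.001]
wrist_force: [0.1, 0.0, 6.4]
opening: 0.191
grasp_force: 58.9
opening: 0.191
grasp_force: 58.7
t 33.15 tcp [0.5849 0.0946 0.2089] yaw 0.24 F [ 0.5 -0.9 -0.6] op 0.192 gf 58.9
shares [ 0.016 -0.77   0.577] twist 0.003
```

```bash
python3 -m handwheel '[[[0.014,-0.77,0,0],[0.014,-0.77,0,0],[0.014,-0.77,0,0],[0.014,-0.77,0.2,0],[0.014,-0.77,0.4,0],[0.014,-0.77,0.52,0],[0.014,-0.77,0.56,0],[0.014,-0.77,0.58,0],[0.014,-0.77,0.59,0],[0.014,-0.77,0.59,0]]]'|sed -n '2p;4p'
```

```text
eef_pos: [0.5884, 0.2453, 0.095]
wrist_force: [-0.3, -1.1, -1.4]
```

```bash
python3 -m handwheel '[[[0,0,0.01,0],[0,0,0.02,0],[0,0,0.02,0]]]'|sed -n '2p;4p'
python3 -m handwheel '[[[0,0,0,0],[0,0,0,0],[0,0,0,0]]]' 35 |sed -n 2p
python3 -m handwheel '[[[0,0,-0.1,0],[0,0,-0.3,0],[0,0,-0.58,0],[0,0,-0.58,0],[0,0,-0.58,0]]]' | head -2
python3 - <<'E'
from h import *
for n in("scene","side"):
  c,W,T,K=cloud(n)
  show([r for r in feet(c=c,W=W) if r[5]>20 and r[3][1]>-.2])
E
python3 go.py 0.4493 0.0055 0.031
```

```text
eef_pos: [0.5886, 0.2455, 0.0926]
wrist_force: [-5.6, -1.8, 11.1]
eef_pos: [0.5878, 0.2452, 0.0899]
time_s: 35.78
eef_pos: [0.588, 0.2453, 0.2072]
blue [388. 144.] n 129 mid [0.584 0.316 0.066] ext [0.051 0.052] stud 56 top [0.5642 0.3292 0.1076] padz 0.073
blue [378. 159.] n 132 mid [0.595 0.228 0.068] ext [0.049 0.054] stud 61 top [0.5763 0.2372 0.11  ] padz 0.075
blue [318. 184.] n 156 mid [0.471 0.093 0.015] ext [0.052 0.056] stud 67 top [0.4633 0.106  0.0576] padz 0.018
blue [296. 201.] n 157 mid [ 0.457 -0.005  0.016] ext [0.053 0.05 ] stud 73 top [0.449  0.0055 0.0587] padz 0.018
blue [361. 274.] n 871 mid [ 0.757 -0.19   0.061] ext [0.056 0.048] stud 222 top [ 0.7493 -0.1751  0.1203] padz 0.103
blue [288. 147.] n 69 mid [0.569 0.319 0.064] ext [0.047 0.076] stud 29 top [0.5634 0.3321 0.1068] padz 0.07
blue [298. 160.] n 73 mid [0.578 0.23  0.065] ext [0.048 0.051] stud 32 top [0.5723 0.2409 0.1079] padz 0.072
blue [281. 200.] n 90 mid [0.458 0.098 0.013] ext [0.051 0.056] stud 34 top [0.4632 0.1061 0.057 ] padz 0.017
blue [382. 226.] n 363 mid [ 0.722 -0.187  0.064] ext [0.05  0.056] stud 96 top [ 0.7378 -0.1771  0.1197] padz 0.104
blue [286. 221.] n 98 mid [ 0.443 -0.003  0.014] ext [0.05  0.058] stud 40 top [0.4479 0.0073 0.0551] padz 0.017
t 35.88 tcp [0.587  0.2451 0.205 ] yaw -0.01 F [ 0.1 -0.3  0.2] op 0.41 gf 0.0
shares [-0.687  1.198  0.872] twist -0.0
```

```bash
python3 -m handwheel '[[[-0.68,0.9,0,0],[-0.68,0.9,0,0],[-0.68,0.9,0,0],[-0.68,0.9,0,0],[-0.68,0.9,0,0]]]' 42 >/dev/null
python3 go.py 0.4488 0.006 0.031
```

```text
t 36.5 tcp [0.4498 0.0639 0.2049] yaw -0.19 F [ 0.3  0.6 -0. ] op 0.491 gf 0.0
shares [-0.002  0.289  0.869] twist -0.002
```

```bash
python3 -m handwheel '[[[0,0.295,0,0],[0,0.295,0.2,0],[0,0.295,0.5,0],[0,0.295,0.72,0],[0,0.295,0.82,0],[0,0.295,0.86,0],[0,0.295,0.86,0],[0,0.295,0.86,0]]]' | head -4
python3 -m handwheel '[[[0,0,0,0],[0,0,0,0],[0,0,0,0],[0,0,0,0],[0,0,0,0]]]' 5
python3 -m handwheel '[[[0,0,-0.2,0],[0,0,-0.5,0],[0,0,-0.9,0],[0,0,-0.9,0],[0.27,-0.9,-0.9,0],[0.27,-0.9,-0.9,0],[0.27,-0.9,-0.9,0],[0.27,-0.9,-0.9,0],[0.27,-0.9,-0.9,0]]]' | tail -2
python3 go.py 0.506 0.242 0.0725
```

```text
time_s: 37.5
eef_pos: [0.4528, 0.0063, 0.0349]
eef_rot: [0.0, 1.0, 0.0, 0.001]
wrist_force: [0.1, -0.4, 0.6]
time_s: 38.12
eef_pos: [0.4527, 0.0062, 0.0352]
eef_rot: [0.0, 1.0, -0.0, 0.001]
wrist_force: [-0.7, 1.3, 6.1]
opening: 0.192
grasp_force: 58.4
opening: 0.192
grasp_force: 59.0
t 39.25 tcp [0.5053 0.1863 0.2137] yaw 0.05 F [ 0.6 -0.  -1.4] op 0.192 gf 59.0
shares [ 0.004 -0.279  0.706] twist 0.001
```

```bash
python3 -m handwheel '[[[0.02,-0.29,0,0],[0.02,-0.29,0.3,0],[0.02,-0.29,0.5,0],[0.02,-0.29,0.63,0],[0.02,-0.29,0.68,0],[0.02,-0.29,0.71,0],[0.02,-0.29,0.72,0],[0.02,-0.29,0.72,0]]]'|sed -n '2p;4p'
```

```text
eef_pos: [0.5102, 0.2435, 0.0729]
wrist_force: [-7.9, -4.8, 13.1]
```

```bash
python3 -m handwheel '[[[0,0,0,0],[0,0,0,0],[0,0,0,0]]]' 35 |sed -n 2p
python3 -m handwheel '[[[0,0,-0.1,0],[0,0,-0.3,0],[0,0,-0.68,0],[0,0,-0.68,0],[0,0,-0.68,0]]]' | head -2
python3 - <<'E'
from h import *
for n in("scene","side"):
  c,W,T,K=cloud(n)
  show([r for r in feet(c=c,W=W) if r[5]>20 and r[3][1]>-.15])
E
python3 go.py 0.4635 0.1045 0.031
```

```text
eef_pos: [0.5103, 0.2443, 0.0706]
time_s: 41.25
eef_pos: [0.5105, 0.2444, 0.2071]
blue [388. 144.] n 130 mid [0.583 0.317 0.067] ext [0.052 0.055] stud 59 top [0.5641 0.3274 0.1085] padz 0.073
blue [353. 157.] n 129 mid [0.514 0.226 0.046] ext [0.05  0.048] stud 59 top [0.4936 0.2366 0.0865] padz 0.052
blue [378. 159.] n 131 mid [0.596 0.228 0.067] ext [0.05  0.055] stud 61 top [0.5728 0.2366 0.1089] padz 0.075
blue [318. 184.] n 153 mid [0.473 0.094 0.015] ext [0.053 0.056] stud 68 top [0.4641 0.1042 0.0579] padz 0.019
blue [288. 147.] n 69 mid [0.569 0.32  0.064] ext [0.045 0.066] stud 30 top [0.5636 0.3277 0.1064] padz 0.071
blue [298. 160.] n 74 mid [0.579 0.231 0.065] ext [0.045 0.055] stud 31 top [0.5727 0.2346 0.1094] padz 0.072
blue [280. 169.] n 72 mid [0.502 0.229 0.044] ext [0.046 0.048] stud 30 top [0.492  0.2396 0.084 ] padz 0.052
blue [281. 200.] n 90 mid [0.458 0.095 0.014] ext [0.051 0.05 ] stud 35 top [0.4647 0.1049 0.0576] padz 0.017
t 41.35 tcp [0.5089 0.244  0.2043] yaw -0.01 F [-0.6 -0.3 -1.3] op 0.409 gf 0.0
shares [-0.224  0.697  0.868] twist -0.0
```

```bash
python3 -m handwheel '[[[-0.228,0.695,0,0],[-0.228,0.695,0,0],[-0.228,0.695,0,0],[-0.228,0.695,0.2,0],[-0.228,0.695,0.5,0],[-0.228,0.695,0.72,0],[-0.228,0.695,0.82,0],[-0.228,0.695,0.86,0],[-0.228,0.695,0.86,0]]]' 42 | head -4
python3 -m handwheel '[[[0,0,0,0],[0,0,0,0],[0,0,0,0],[0,0,0,0],[0,0,0,0]]]' 5
python3 -m handwheel '[[[0,0,-0.2,0],[0,0,-0.5,0],[0,0,-0.9,0],[0,0,-0.9,0],[0.16,-0.9,-0.9,0],[0.16,-0.9,-0.9,0],[0.16,-0.9,-0.9,0],[0.16,-0.9,-0.9,0],[0.16,-0.9,-0.9,0]]]' | tail -2
python3 go.py 0.4985 0.324 0.0715
```

```text
time_s: 42.48
eef_pos: [0.4634, 0.1053, 0.0332]
eef_rot: [-0.0, 1.0, -0.0, -0.001]
wrist_force: [0.9, -1.3, 0.4]
time_s: 43.1
eef_pos: [0.4652, 0.1053, 0.0352]
eef_rot: [-0.0, 1.0, -0.0, 0.001]
wrist_force: [-1.2, 0.8, 7.2]
opening: 0.187
grasp_force: 58.5
opening: 0.191
grasp_force: 59.1
t 44.23 tcp [0.4956 0.2851 0.2135] yaw 0.04 F [-1.  -0.5 -3. ] op 0.191 gf 59.1
shares [ 0.015 -0.195  0.71 ] twist 0.001
```

```bash
python3 -m handwheel '[[[0.018,-0.2,0,0],[0.018,-0.2,0.3,0],[0.018,-0.2,0.5,0],[0.018,-0.2,0.63,0],[0.018,-0.2,0.68,0],[0.018,-0.2,0.71,0],[0.018,-0.2,0.72,0],[0.018,-0.2,0.72,0]]]'|sed -n '2p;4p'
```

```text
eef_pos: [0.5002, 0.3245, 0.0731]
wrist_force: [-8.2, -5.7, 12.2]
```

```bash
python3 -m handwheel '[[[0,0,0,0],[0,0,0,0],[0,0,0,0]]]' 35 |sed -n 2p
python3 -m handwheel '[[[0,0,-0.1,0],[0,0,-0.3,0],[0,0,-0.68,0],[0,0,-0.68,0],[0.1,1,-0.68,0],[0.1,1,-0.68,0],[0.1,1,-0.68,0],[0.1,1,-0.68,0],[0.1,1,-0.68,0]]]' 0| head -2
python3 - <<'E'
from h import *
C={'red':((.5375,-.3145),-8.2),'blue':((.543,.2865),5.7)}
for n in("scene","side"):
  c,W,T,K=cloud(n); save("f_%s.png"%n,c)
  F=[r for r in feet(c=c,W=W) if r[5]>20]; print(n,len(F))
  for r in F:
    (cx,cy),a=C[r[0]]; a=np.radians(a); u=np.array([np.cos(a),np.sin(a)]); v=np.array([-u[1],u[0]])
    b=r[6][:2]+.015*u-np.array([cx,cy]); x=b@u/np.cos(np.radians(15))
    print(r[0],r[1],'tray xy',(round(x,3),round(b@v,3)),'top z err',round(r[6][2]-(.042+.2588*x+.056),3))
E
python3 go.py 0.56 -0.047 0.2
```

```text
eef_pos: [0.5004, 0.3253, 0.0706]
time_s: 46.72
eef_pos: [0.52, 0.1248, 0.2064]
scene 9
red [249. 264.] tray xy (np.float64(-0.04), np.float64(0.036)) top z err -0.0
red [276. 272.] tray xy (np.float64(0.043), np.float64(0.044)) top z err -0.001
red [226. 283.] tray xy (np.float64(-0.04), np.float64(-0.041)) top z err -0.001
red [250. 297.] tray xy (np.float64(0.05), np.float64(-0.046)) top z err -0.0
blue [363. 144.] tray xy (np.float64(-0.042), np.float64(0.038)) top z err -0.002
blue [387. 144.] tray xy (np.float64(0.042), np.float64(0.039)) top z err -0.001
blue [353. 157.] tray xy (np.float64(-0.041), np.float64(-0.046)) top z err -0.0
blue [378. 159.] tray xy (np.float64(0.046), np.float64(-0.05)) top z err 0.0
blue [361. 274.] tray xy (np.float64(0.181), np.float64(-0.479)) top z err -0.025
side 7
red [356. 263.] tray xy (np.float64(0.041), np.float64(0.045)) top z err -0.002
red [331. 274.] tray xy (np.float64(-0.043), np.float64(0.037)) top z err -0.002
red [367. 287.] tray xy (np.float64(0.047), np.float64(-0.047)) top z err -0.001
red [339. 295.] tray xy (np.float64(-0.041), np.float64(-0.04)) top z err 0.0
blue [271. 157.] tray xy (np.float64(-0.042), np.float64(0.034)) top z err -0.001
blue [280. 169.] tray xy (np.float64(-0.039), np.float64(-0.045)) top z err 0.001
blue [382. 227.] tray xy (np.float64(0.167), np.float64(-0.477)) top z err -0.022
t 46.83 tcp [0.5197 0.1264 0.2062] yaw 0.03 F [-0.3  0.1  0.1] op 0.001 gf 0.0
shares [0.201 0.867 0.03 ] twist 0.0
```

View pics/f_scene.png

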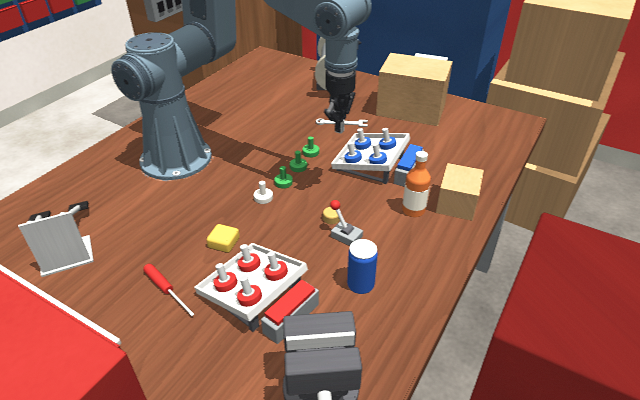

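All eight feet are sorted: four red at (224–275,258–290) and four blue at (350–390,140–158). The lever still leans over towards the robot, with its knob at (335,205). I'll push it back.

```bash
python3 -m handwheel '[[[0.2,0.85,0,0],[0.2,0.85,0,0],[0.2,0.85,0,0],[0.2,0.85,0,0],[0.2,0.85,0.2,0],[0.2,0.85,0.4,0],[0.2,0.85,0.58,0],[0.2,0.85,0.6,0],[0.2,0.85,0.6,0]]]' 0 |sed -n '2p;4p'
python3 -m handwheel '[[[0.08,0,0,0],[0.16,0,0,0],[0.24,0,0,0],[0.32,0,0,0],[0.38,0,0,0],[0.42,0,0,0],[0.44,0,0,0],[0.44,0,0,0]]]' |sed -n '2p;4p'
python3 -m handwheel '[[[0.015,0,0,0],[0.03,0,0,0],[0.03,0,0,0],[0.03,0,0,0]]]' |sed -n '2p;4p'
```

```text
eef_pos: [0.5604, -0.0435, 0.0869]
wrist_force: [0.3, 0.1, -0.3]
eef_pos: [0.648, -0.0447, 0.0862]
wrist_force: [0.8, -0.2, 0.5]
eef_pos: [0.6521, -0.0447, 0.0857]
wrist_force: [-7.2, 0.2, 3.3]
```

```bash
python3 -m handwheel '[[[0.015,0,0,0],[0.03,0,0,0],[0.03,0,0,0],[0.03,0,0,0]]]' |sed -n '2p;4p'
python3 -m handwheel '[[[0.015,0,0,0],[0.025,0,0,0],[0.025,0,0,0],[0.025,0,0,0]]]' |sed -n '2p;4p'
```

```text
eef_pos: [0.653, -0.0446, 0.0854]
wrist_force: [-28.6, -0.6, 18.0]
eef_pos: [0.6535, -0.0445, 0.0852]
wrist_force: [-46.7, -2.0, 30.3]
```

The lever is against its hard stop. I'll back off, rise clear and check everything.

```bash
python3 -m handwheel '[[[-0.15,0,0,0],[-0.3,0,0,0],[-0.3,0,-0.4,0],[-0.3,0,-0.9,0],[-0.5,0,-1,0],[-0.5,0,-1,0],[-0.5,0,-1,0]]]' |sed -n '2p;4p'
python3 - <<'E'
from h import *
def ball(c,W):
    hsv=cv2.cvtColor(c,cv2.COLOR_RGB2HSV); red=((hsv[...,0]<6)|(hsv[...,0]>174))&(hsv[...,1]>120)
    m=(abs(W[...,1]+.047)<.03)&(W[...,0]>.57)&(W[...,0]<.70)&(W[...,2]>.08)&(W[...,2]<.125)&red
    return m.sum(),np.nanmean(W[m],0).round(4)
for n in("scene","side"):
  d=np.load(n+"0.npz"); c,W,T,K=cloud(n); print(n,ball(d['c'],d['W']),ball(c,W))
  for r in feet(c=c,W=W):
    if r[5]>20: print(r[0],r[1],r[6].round(3))
  if n=="scene": save("end.png",c)
E
```

```text
eef_pos: [0.5657, -0.045, 0.2887]
wrist_force: [0.1, 0.3, 0.1]
scene (np.int64(82), array([ 0.6669, -0.0463,  0.1022])) (np.int64(80), array([ 0.6779, -0.0475,  0.0975]))
red [249. 264.] [ 0.488 -0.271  0.087]
red [276. 272.] [ 0.571 -0.275  0.109]
red [226. 283.] [ 0.479 -0.346  0.088]
red [250. 297.] [ 0.564 -0.366  0.111]
blue [363. 144.] [0.485 0.314 0.089]
blue [388. 144.] [0.565 0.325 0.108]
blue [353. 157.] [0.496 0.234 0.088]
blue [378. 159.] [0.576 0.237 0.109]
blue [361. 274.] [ 0.749 -0.177  0.121]
side (np.int64(36), array([ 0.6621, -0.0446,  0.1015])) (np.int64(35), array([ 0.6731, -0.0454,  0.0968]))
red [356. 263.] [ 0.569 -0.275  0.107]
red [331. 274.] [ 0.487 -0.273  0.087]
red [367. 287.] [ 0.562 -0.365  0.11 ]
red [339. 295.] [ 0.477 -0.346  0.085]
blue [288. 147.] [0.564 0.327 0.109]
blue [271. 157.] [0.482 0.317 0.088]
blue [298. 160.] [0.574 0.239 0.109]
blue [280. 169.] [0.495 0.234 0.087]
blue [382. 226.] [ 0.739 -0.173  0.119]
```

View pics/end.png

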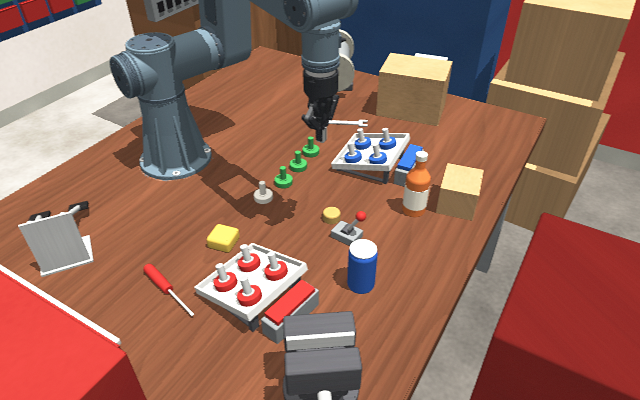

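Every foot is in its rack. The lever knob, at (361,215), is now past where it started. It sits at the same height as it did against the other stop, so it went fully over both ways.

```bash
python3 -c "
from bench import ctrl
print(ctrl.hand_in())"
```

```text
the job is handed in; nothing more can be done
None
```

The job is handed in, with no verdict returned: I pulled the lever over to the robot, stood all eight feet stud up in the racks of their colour, then pushed the lever fully back, and the final camera check agreed.

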